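Clamp the drip stand with its cam quick-release and hang the dipping baskets

TASK

The drip stand's foot sits slack under the cam clamp. Flip the clamp's lever up to open it, turn the bar-shaped adjusting nut clockwise until it comes up against its stop, and flip the lever fully back down so that the pad presses the stand's foot. Only then hang every dipping basket that is there by its bail on the stand's hooks, one to a hook and left hanging still, without shifting the stand, and leave the glassware and the timer where they stand.

Things in the scene. Friction and masses are not known exactly. Their poses are not given: they have to be found in the camera images.
- clamp: cam strap clamp of steel screwed to the bench (64 x 165 mm foot, up to 120 mm high). Origin on the bench under the axis of the adjusting nut; z up. An aluminium strap runs along the clamp's y: at y = +55 mm the sprung round pad stands over the corner of the drip stand's foot, at y = -100 mm is the cam lever. Does not move
- lever (a joint): cam lever's angle: 0 = closed, lying level along the clamp's +x; grows as its tip is swung up and back; 1.57 = upright; stop at 1.7 = fully open. Stays where it is left (about 0.2 Nm friction; 2 to 3 N at the tip). Starts closed
- lever_hinge (a point): point on the lever's hinge line, in the middle of the lever, on the strap, 61 to 68 mm above the bench (it sinks with the strap); the hinge line runs along the clamp's y
- lever_grip (a point): middle of the lever's black handle, 85 mm out from the hinge along the lever and 4 mm above it when the lever lies closed. The handle is 46 mm long, 18 mm wide along the clamp's y and 13 mm thick; its sides are free, so it can be pinched along the clamp's y from above and swung in the pads, the hand staying upright. Turns with the lever
- nut (a joint): adjusting nut's angle in rad, growing as it is turned clockwise seen from above (tightening); range 0 to 5.0, where 5.0 is the stop (snug). Starts between 0.3 and 2.3; friction 0.12 Nm. The nut and strap sink 1.4 mm per rad
- nut_grip (a point): on the vertical axis of the nut, 2 mm above the middle of its grip: a black upright bar 64 mm long, 14 mm thick, 34 mm high, its top 15 mm above this point. The point's x axis runs along the bar, y across its thickness; it turns with the nut
- pad (a joint): how far the sprung pad is pressed in, m: 0 = slack; about 0.0025 when the nut is at its stop and the lever is closed (6 N per mm)
- stand: steel drip stand, 2.5 kg, loose on the bench: foot 180 x 260 x 12 mm, two posts and a rail along its y (top 190 mm high) at x = +57 mm, from which three flat hooks point to its -x. Origin on the bench under the middle hook; z up
- hook0 (a point): middle of the top of the hook at the stand's y = -90 mm, 190 mm above the bench. Each hook is a level flat bar 24 mm wide along the stand's y, free from 35 mm before this point (toward -x, where an upturned lip 5 mm thick rises 14 mm above the bar's top) to 42 mm behind it (the rail). The point's axes are the stand's
- hook1 (a point): the same of the hook at the stand's y = 0
- hook2 (a point): the same of the hook at the stand's y = +90 mm
- basket0: square open dipping basket of steel, 64 x 64 x 46 mm, 140 g, with a rigid bail: two uprights at y = +-30 mm and a level flat top bar along the basket's y (67 mm long, 20 mm wide, 7 mm thick, its underside 102.5 mm up); on the bar stands a black grip plate. 157 mm high in all. Origin: centre of the underside. Two or three of the three baskets are present
- basket0_bail (a point): middle of the underside of basket0's bail bar, 102.5 mm above its underside: this lies on the hook when hung
- basket0_grip (a point): point to grip basket0, 136 mm above its underside: the grip plate is 12 mm thick along the basket's x, 26 mm wide along y, and reaches from 27 mm below to 20 mm above this point
- basket1: a basket like basket0
- basket1_bail (a point): as basket0_bail
- basket1_grip (a point): as basket0_grip
- basket2: a basket like basket0
- basket2_bail (a point): as basket0_bail
- basket2_grip (a point): as basket0_grip
- beaker: clear glass beaker 72 mm wide, 90 mm high, to the left of the stand; leave alone
- timer: white bench timer 66 x 66 x 19 mm, left in front; leave alone
- flask: conical flask with dark contents, 66 mm wide, 101 mm high, behind the clamp to the right; leave alone
Mind the look-alikes: they are no part of the job. Leave any red look-alike of the basket1 alone.

How it is judged:
On the way, in this order (a step that is already met when the one before it is completed fails the run):
1. the cam lever is flipped open (past 1.35 rad) (value of joint lever above 1.35 rad), for 0.2 s.
2. with the lever open (past 1.2 rad), the nut is turned to its stop (past 4.65 rad) (value of joint nut above 4.65 rad and value of joint lever above 1.2 rad), for 0.2 s.
3. the lever is flipped closed (under 0.15 rad) and the pad presses the stand's foot (over 2 mm in), no basket hung yet (bails under 150 mm high) (value of joint lever below 0.15 rad and value of joint nut above 4.6 rad and value of joint pad above 0.002 m and height (world z) of each of basket0_bail, basket1_bail, basket2_bail below 0.15 m), for 0.3 s.
4. then every basket present hangs on a hook (((horizontal distance between basket0_bail and hook0 below 0.036 m and z of basket0_bail in the frame of hook0 between -0.006 and 0.01 m and angle between basket0's own z axis and vertical below 0.35 rad) or (horizontal distance between basket0_bail and hook1 below 0.036 m and z of basket0_bail in the frame of hook1 between -0.006 and 0.01 m and angle between basket0's own z axis and vertical below 0.35 rad) or (horizontal distance between basket0_bail and hook2 below 0.036 m and z of basket0_bail in the frame of hook2 between -0.006 and 0.01 m and angle between basket0's own z axis and vertical below 0.35 rad)) and ((horizontal distance between basket1_bail and hook0 below 0.036 m and z of basket1_bail in the frame of hook0 between -0.006 and 0.01 m and angle between basket1's own z axis and vertical below 0.35 rad) or (horizontal distance between basket1_bail and hook1 below 0.036 m and z of basket1_bail in the frame of hook1 between -0.006 and 0.01 m and angle between basket1's own z axis and vertical below 0.35 rad) or (horizontal distance between basket1_bail and hook2 below 0.036 m and z of basket1_bail in the frame of hook2 between -0.006 and 0.01 m and angle between basket1's own z axis and vertical below 0.35 rad)) and ((horizontal distance between basket2_bail and hook0 below 0.036 m and z of basket2_bail in the frame of hook0 between -0.006 and 0.01 m and angle between basket2's own z axis and vertical below 0.35 rad) or (horizontal distance between basket2_bail and hook1 below 0.036 m and z of basket2_bail in the frame of hook1 between -0.006 and 0.01 m and angle between basket2's own z axis and vertical below 0.35 rad) or (horizontal distance between basket2_bail and hook2 below 0.036 m and z of basket2_bail in the frame of hook2 between -0.006 and 0.01 m and angle between basket2's own z axis and vertical below 0.35 rad))), for 0.2 s.
At the end, for the whole second after the job is handed in: lever under 0.15 rad, nut past 4.6 rad, pad over 2 mm in; stand within 15 mm of its start and upright; every basket present hanging still (under 0.15 m/s) on a hook: bail within 36 mm of the hook's middle in plan, -6 to +10 mm of its top, tilt under 0.35 rad (all of step 4 and value of joint lever below 0.15 rad and value of joint nut above 4.6 rad and value of joint pad above 0.002 m and distance of stand from where it was at the start of the episode below 0.015 m and angle between stand's own z axis and vertical below 0.05 rad and linear speed of each of basket0, basket1, basket2 below 0.15 m/s); the robot touches nothing.
It fails at once if the beaker is shifted by over 30 mm or tipped (distance of beaker from where it was at the start of the episode above 0.03 m or angle between beaker's own z axis and vertical above 0.4 rad).
It fails at once if the timer is shifted by over 30 mm or tipped (distance of timer from where it was at the start of the episode above 0.03 m or angle between timer's own z axis and vertical above 0.4 rad).
It fails at once if the flask is shifted by over 30 mm or tipped (distance of flask from where it was at the start of the episode above 0.03 m or angle between flask's own z axis and vertical above 0.4 rad).
Of basket0, basket1, basket2 only 2 to 3 are there at a start; the rules pass over those that are not, and their reading is None.
At some moment in a run one of basket0, basket1, basket2 may be knocked a few centimetres aside while the robot is not near it.
It also fails if it takes over 200 s, if anything falls off the work surface, if the arm or the gripper's body presses on something with over 40 N, if the wrist force passes 120 N, or if a joint passes its speed limit or range.

ROBOT

A 6-joint arm with a two-finger parallel gripper is mounted at the origin on a cart in front of the work surface, level with it; the furniture and walls round the work are solid. World frame = base frame: x ahead of the robot, y to its left, z up, the work surface at z = 0. Lengths are in m, angles in rad, forces in N, time in s.
With the tool pointing down it reaches from about 0.375 to 0.9 m from the base axis. Payload 3.1 kg.
Tool frame: the origin (TCP) lies between the finger pads; the fingertips stand 17 mm ahead of it and the grasp point (between the pads) lies 2 mm behind it (robot.nose_length is the distance from the TCP to the fingertips, in m); z points along the fingers, y is the line along which they close (so a half turn about z gives the same grasp; the last joint's range is limited). The gripper opens to 87 mm and grips with 3 to 60 N. Pads are 19 mm wide; open, the fingers measure 117 mm over their backs; the gripper's body (75 mm by 190 mm) begins 51 mm behind the grasp point.
Start: joints at [-1.288, 0.527, 1.433, -0, 1.181, -0.178], TCP at [0.278, -0.559, 0.24] pointing down, gripper open.
Joint ranges: [-3.08, 3.08], [-0.75, 2.2], [0.22, 2.44], [-1.43, 4.57], [0, 2.65], [-2.85, 2.85]. Speed limits (rad/s): [2.79, 2.79, 3.14, 3.14, 3.14, 3.14].

INTERFACE

Orientations are given as a unit quaternion [x, y, z, w].
In Python, from rig import robot, cams gives the robot as it stands.
- The arm moves only by the shell command python3 -m pendant 'ROWS' [FORCE]. ROWS is JSON, a list of rows, each an object with "jaw": the opening, from 0 (shut) to 1 (fully open); "linear": the shift along the tool's x, y, z in cm, a list of three; "twist": the turn about the tool's z in degrees. A call has 1 to 12 rows; each row shifts and turns the commanded pose from where the row before left it, along the tool's axes as they then stand; what a row does not reach is not made up. A row lasts 1/12 s, in which the tool goes at most 41.7 mm and 7.16 degrees, less where a joint would pass 70% of its speed; a pose out of reach is approached as far as the arm can. A call is refused whole if a number of a shift passes 4.17 or a number of a turn 7.16, either way. A call with a gripper value outside its range is refused whole. The fingers move at their own pace and stop on an object; FORCE is the grip in N (left out, the last holds). Time passes only in rows, so rows that do not move let the fingers close. It gives the time, the measured TCP pose, the force, the opening and the grip force at its end, in the units of the state.
- robot.get_obs(): the state, without advancing time (a new reading comes with each control period).
- cams.camera(name): name is "side" or "top" or "wrist"; returns a dict with "color" (384x512x3 uint8, blue, green, red), "depth" (384x512 float32, m along the optical axis (not along the pixel's ray), 0 where there is no reading), "fov_y" (degrees; the focal length in pixels is half the picture's height over the tangent of half this angle, whatever the lens; pixels are square), "cx", "cy" (the principal point, pixels), "k1" (the pictures are not rectified: a ray, as slopes to the right and down, at radius r is drawn at 1 + k1 r^2 times it, then the intrinsics apply), "view" (4x4, takes a point from world to camera coordinates). Camera axes: x right, y down, z forward; pixel columns grow to the right and rows downward; lengths in m; the calibration is good to about 2 mm. A picture is of the moment at which its call begins.
- robot.hand_in(): hands the job in; it is judged then, once.
The state is a dict: "time": time; "q": joint angles; "joint_velocities": joint speeds; "joint_torque": joint torques, N m; "position": TCP position; "tool_rot": TCP orientation; "ft_force": force on the tool from outside, world axes, zero at the start; "moment": the same for the moment, N m; "grip_width": finger opening in m; "grip_force": force on a finger pad.
Only numpy, scipy, OpenCV 4.12 (cv2) and the standard library are available. Lean on these libraries where they do the work, as an engineer would, in place of code of your own. Each camera call takes 0.05 s, during which the arm holds its last target. There are 200 camera calls.

## Working session

There is one attempt and no reset: what is moved stays moved. The work goes in short steps, Python scripts to look and compute and a shell command to move; the robot and the scene stay as the last step left them, time stands still between calls to the robot, and variables do not carry over. Pictures are saved under pics/ and viewed, at most 14 in all, crops included, and the job is handed in when it is done.

```bash
ls; mkdir -p pics
cat > h.py <<'E'
import numpy as np, cv2
from rig import robot, cams
from scipy.spatial.transform import Rotation as R
def shot(n):
    return cams.camera(n)
def pts(c):
    """world point per pixel from depth"""
    h,w=c["depth"].shape; f=h/2/np.tan(np.radians(c["fov_y"])/2)
    K=np.array([[f,0,c["cx"]],[0,f,c["cy"]],[0,0,1.]])
    u,v=np.meshgrid(np.arange(w),np.arange(h))
    xy=cv2.undistortPoints(np.stack([u,v],-1).reshape(-1,1,2).astype(float),K,np.array([c["k1"],0,0,0,0.])).reshape(h,w,2)
    d=c["depth"]; P=np.dstack([xy*d[...,None],d,np.ones_like(d)])
    W=P@np.linalg.inv(np.array(c["view"])).T
    W[d==0]=np.nan
    return W[...,:3], xy
def ray(c,xy,u,v,z):
    V=np.linalg.inv(np.array(c["view"])); o=V[:3,3]; d=V[:3,:3]@np.append(xy[v,u],1)
    return o+d*(z-o[2])/d[2]
E
python3 - <<'E'
from h import *
for n in ["top","side"]:
    c=shot(n); cv2.imwrite(f"pics/{n}0.png",cv2.resize(c["color"],(800,600)))
    np.savez(f"{n}0.npz",**c); V=np.linalg.inv(c["view"]); print(n,V.round(3),c["fov_y"],c["k1"])
print(robot.get_obs())
E
```

```text
pics
top [[ 0.04  -0.976  0.215  0.273]
 [-0.999 -0.04   0.004 -0.043]
 [ 0.004 -0.215 -0.977  1.465]
 [ 0.     0.     0.     1.   ]] 51.404514692221035 -0.07400900401322312
side [[-0.137  0.43  -0.892  1.966]
 [ 0.99   0.048 -0.129  0.179]
 [-0.012 -0.901 -0.433  0.825]
 [ 0.     0.     0.     1.   ]] 51.36475800597309 -0.019154604692088566
{'time': 0.1, 'q': array([-1.28748671e+00,  5.28394712e-01,  1.43375460e+00, -4.83804411e-06,
        1.18139893e+00, -1.78488353e-01]), 'joint_velocities': array([-0.00131836,  0.00116928, -0.00314619, -0.00021486,  0.00140111,
       -0.0006351 ]), 'joint_torque': array([-8.58363746e-04, -4.40985453e+01, -1.77150428e+01,  6.34462922e-02,
        5.33335574e-02, -4.92866479e-05]), 'position': array([ 0.27833051, -0.5589153 ,  0.23866246]), 'tool_rot': array([ 9.73460378e-01,  2.28853527e-01, -5.34572357e-05, -9.76332969e-04]), 'ft_force': array([-0.18827214,  0.2915202 ,  0.63280867]), 'moment': array([-0.0257642 , -0.0529335 ,  0.00583626]), 'grip_force': 0.0, 'grip_width': 0.08733809383033686}
```

View pics/top0.png

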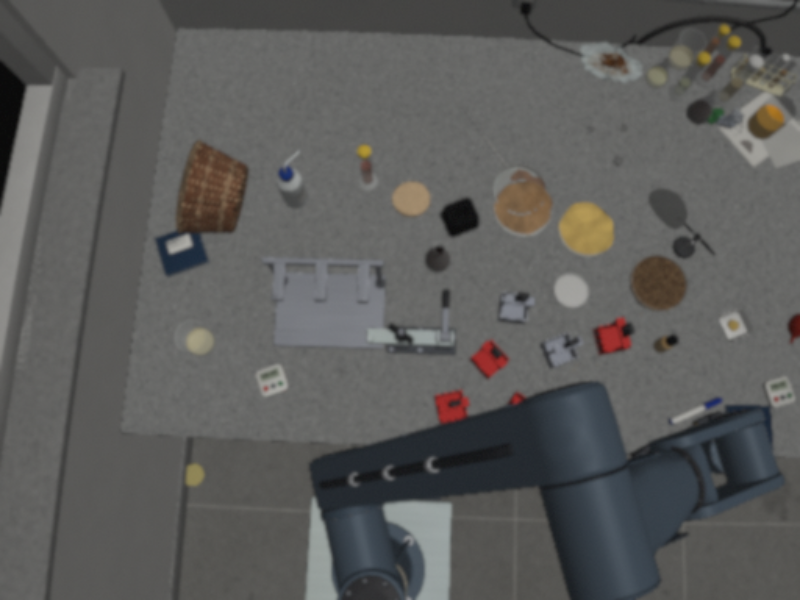

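View pics/side0.png

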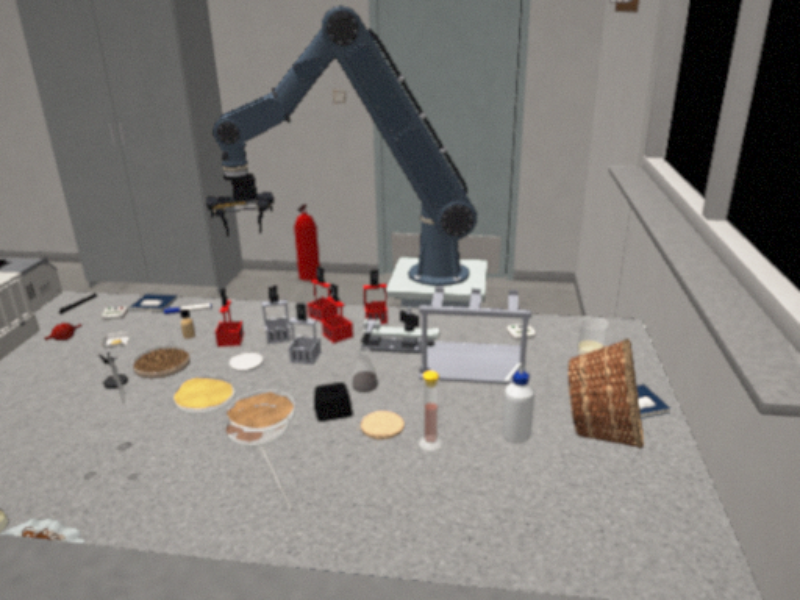

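The top view (800 px scale) shows the stand at (330,305), the clamp strap from (370,335) to (455,335), the nut bar at (400,333), the closed lever from (446,335) to (446,292) and the flask at (437,258). The candidates for baskets are grey at (515,307) and (562,347), plus red ones at (490,358), (452,407), (613,337) and (517,400). The grey steel pair fits the description; the red ones are look-alikes.

Run:
```python
from h import *
c=dict(np.load("top0.npz")); W,xy=pts(c); img=c["color"].astype(int); s=c["color"].max(2).astype(int)
def rep(name,m):
    q=W[m]; q=q[~np.isnan(q).any(1)]; print(name,len(q),np.median(q,0).round(3),q.min(0).round(3),q.max(0).round(3))
    if len(q)>5:
        r=cv2.minAreaRect((q[:,:2]*1000).astype(np.float32)); print("   rect",np.round(r[0],1),np.round(r[1],1),round(r[2],1))
v,u=np.mgrid[0:384,0:512]; box=lambda a,b,c_,d:(u*800/512>a)&(u*800/512<c_)&(v*800/512>b)&(v*800/512<d)
Z=W[...,2]
dark=s<55
rep("nut",box(385,318,420,345)&dark)
rep("leverhandle",box(438,285,455,312)&dark)
rep("strap",box(365,322,458,348)&(Z>.04)&(s>110))
rep("stand foot",box(270,270,388,350)&(Z<.03)&(Z>.005))
rep("rail",box(260,255,390,300)&(Z>.17))
for n,b in dict(b0=(495,285,540,328),b1=(540,328,585,370),b0dark=(495,285,540,328)).items():
    rep(n,box(*b)&(Z>.02)); rep(n+" grip",box(*b)&dark&(Z>.1)); rep(n+" bar",box(*b)&(Z>.09)&(Z<.125))
rep("flask",box(422,240,455,275)&(Z>.02)); rep("red1",box(472,340,510,378)&(Z>.03)); rep("red",box(595,318,637,355)&(Z>.03))
rep("beaker",box(170,315,220,360)&(Z>.02)); rep("timer",box(250,362,292,400)&(Z>.01))
big=cv2.resize(c["color"][165:260,220:410],(760,380),interpolation=cv2.INTER_CUBIC); cv2.imwrite("pics/crop0.png",big)
```

```text
nut 40 [ 0.51  -0.028  0.103] [ 0.5   -0.051  0.069] [ 0.532 -0.005  0.11 ]
   rect [513.4 -27.5] [54.2 12.4] 52.5
leverhandle 30 [ 0.605 -0.129  0.079] [ 0.589 -0.134  0.07 ] [ 0.623 -0.122  0.086]
   rect [ 605.6 -127.7] [34.3 11.4] 3.2
strap 435 [ 0.517 -0.072  0.054] [ 0.501 -0.15   0.04 ] [0.546 0.047 0.104]
   rect [519.4 -51.8] [ 44.  196.4] 3.7
stand foot 2785 [0.574 0.144 0.013] [ 0.482 -0.001  0.005] [0.684 0.292 0.024]
   rect [583.7 146.1] [192.8 286.1] 2.3
rail 846 [0.63  0.143 0.19 ] [0.56  0.016 0.174] [0.66  0.271 0.21 ]
   rect [610.3 142.2] [ 95.5 255.3] 1.7
b0 237 [ 0.598 -0.287  0.106] [ 0.568 -0.325  0.021] [ 0.636 -0.258  0.161]
   rect [ 601.9 -292.4] [66.7 65.5] 84.5
b0 grip 21 [ 0.598 -0.29   0.151] [ 0.596 -0.299  0.131] [ 0.603 -0.281  0.161]
   rect [ 599.7 -290.3] [17.9  6.6] 81.3
b0 bar 86 [ 0.6   -0.283  0.11 ] [ 0.59  -0.325  0.096] [ 0.614 -0.259  0.123]
   rect [ 602.6 -292.2] [66.  19.8] 84.9
b1 244 [ 0.5   -0.392  0.055] [ 0.463 -0.442  0.02 ] [ 0.545 -0.359  0.161]
   rect [ 504.2 -401.8] [64.6 69.4] 21.4
b1 grip 10 [ 0.5   -0.391  0.155] [ 0.496 
[... 441 characters left out ...]
1.3
b0dark bar 86 [ 0.6   -0.283  0.11 ] [ 0.59  -0.325  0.096] [ 0.614 -0.259  0.123]
   rect [ 602.6 -292.2] [66.  19.8] 84.9
flask 228 [ 0.71  -0.109  0.05 ] [ 0.689 -0.138  0.02 ] [ 0.749 -0.081  0.106]
   rect [ 718.9 -109.5] [59.7 57.1] 1.2
red1 195 [ 0.474 -0.234  0.109] [ 0.434 -0.279  0.031] [ 0.517 -0.199  0.161]
   rect [ 477.  -236.5] [67.  65.1] 42.7
red 236 [ 0.532 -0.522  0.108] [ 0.5   -0.563  0.03 ] [ 0.57  -0.487  0.161]
   rect [ 536.8 -524.2] [66. 66.] 12.6
beaker 356 [0.496 0.454 0.053] [0.458 0.41  0.02 ] [0.528 0.48  0.097]
   rect [493.5 444.6] [69.1 68.8] 49.0
timer 317 [0.408 0.265 0.017] [0.371 0.227 0.01 ] [0.445 0.304 0.026]
   rect [408.  265.3] [65.6 66.7] 21.4
```

View pics/crop0.png

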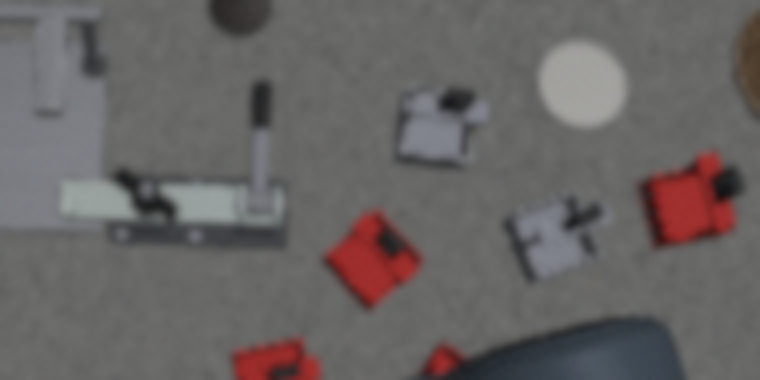

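Run:
```python
from h import *
c=dict(np.load("side0.npz")); W,xy=pts(c); 
o=np.array([.2783,-.5589,.2387]); y=np.array([np.sin(np.radians(26.4)),-np.cos(np.radians(26.4)),0]); x=np.array([y[1]*-1,y[0],0])
d=W-o; ax,ay,az=d@x,d@y,d[...,2]
for lo in np.arange(-.03,.26,.02):
    m=(az>lo)&(az<lo+.02)&(abs(ax)<.2)&(abs(ay)<.2)
    if m.sum()>3: print(round(lo,2),m.sum(),"y",ay[m].min().round(3),ay[m].max().round(3),"x",ax[m].min().round(3),ax[m].max().round(3))
# refine stand, clamp yaw from top
c=dict(np.load("top0.npz")); W,xy=pts(c); Z=W[...,2]
m=(Z>.182)&(Z<.2)&(W[...,0]>.5)&(W[...,0]<.68)&(W[...,1]>0)&(W[...,1]<.3)
for k in range(3):
    pass
q=W[m]; r=q[q[:,0]>.638]; p=np.polyfit(r[:,1],r[:,0],1); print("rail slope deg",np.degrees(np.arctan(p[0])),r.mean(0))
h=q[q[:,0]<.625]; 
n,lab=cv2.connectedComponents(((m)&(W[...,0]<.622)).astype(np.uint8))
for i in range(1,n):
    a=W[lab==i]; print(len(a),a.mean(0).round(3),a.min(0).round(3),a.max(0).round(3))
m=(Z>.045)&(Z<.066)&(W[...,0]>.48)&(W[...,0]<.56)&(W[...,1]>-.16)&(W[...,1]<.05)&(c["color"].max(2)>120)
q=W[m]; p=np.polyfit(q[:,1],q[:,0],1); print("strap",np.degrees(np.arctan(p[0])),cv2.minAreaRect((q[:,:2]*1000).astype(np.float32)),np.percentile(q[:,2],[5,50,95]))
```

```text
-0.03 7 y -0.051 0.05 x 0.005 0.018
-0.01 20 y -0.053 0.049 x -0.01 0.021
0.01 24 y -0.061 0.054 x 0.004 0.019
0.03 23 y -0.062 0.06 x -0.005 0.018
0.05 119 y -0.088 0.086 x -0.035 0.047
0.07 163 y -0.096 0.094 x -0.025 0.048
0.09 177 y -0.096 0.093 x -0.043 0.047
0.11 71 y -0.051 0.016 x -0.019 0.037
0.13 60 y -0.049 0.016 x -0.042 0.043
0.15 92 y -0.049 0.036 x -0.032 0.051
0.17 73 y -0.034 0.032 x 0.003 0.041
0.19 72 y -0.035 0.034 x 0.004 0.044
0.21 73 y -0.034 0.032 x 0.005 0.043
0.23 64 y -0.037 0.036 x -0.003 0.056
0.25 79 y -0.047 0.043 x 0.047 0.071
rail slope deg -1.2964871531208784 [0.64815307 0.14013157 0.18928839]
119 [0.595 0.231 0.19 ] [0.562 0.218 0.184] [0.622 0.244 0.195]
112 [0.596 0.144 0.19 ] [0.569 0.132 0.183] [0.622 0.156 0.195]
122 [0.593 0.053 0.191] [0.563 0.042 0.184] [0.621 0.066 0.199]
3 [0.561 0.238 0.196] [0.561 0.234 0.196] [0.561 0.241 0.197]
1 [0.562 0.228 0.195] [0.562 0.228 0.195] [0.562 0.228 0.195]
7 [0.562 0.143 0.194] [0.561 0.133 0.191] [0.563 0.153 0.198]
strap 0.4293529573411248 ((518.1707763671875, -47.14995574951172), (33.50448226928711, 187.79319763183594), 0.5169099569320679) [0.04785133 0.05267494 0.05785766]
```

```bash
python3 -m pendant '[{"jaw":1,"linear":[0,0,0],"twist":6.1},{"jaw":1,"linear":[0,0,-1],"twist":6.1},{"jaw":1,"linear":[0,0,-1],"twist":6.1},{"jaw":1,"linear":[0,0,0],"twist":6.1},{"jaw":1,"linear":[2.3,-3,0],"twist":0},{"jaw":1,"linear":[2.3,-3,0],"twist":0},{"jaw":1,"linear":[2.3,-3,0],"twist":0},{"jaw":1,"linear":[2.3,-3,0],"twist":0},{"jaw":1,"linear":[2.3,-3,0],"twist":0},{"jaw":1,"linear":[2.3,-3,0],"twist":0},{"jaw":1,"linear":[2.3,-3,0],"twist":0},{"jaw":1,"linear":[2.3,-3,0],"twist":0}]' 20
python3 -m pendant '[{"jaw":1,"linear":[2,-3,0],"twist":0},{"jaw":1,"linear":[2,-3,0],"twist":0},{"jaw":1,"linear":[2,-3,0],"twist":0},{"jaw":1,"linear":[2,-3,0],"twist":0},{"jaw":1,"linear":[2,-3,0],"twist":0},{"jaw":0.6,"linear":[2,-3,0],"twist":0},{"jaw":0.6,"linear":[1,-1,0],"twist":0},{"jaw":0.6,"linear":[0,0,0],"twist":0},{"jaw":0.6,"linear":[0,0,0],"twist":0}]'
python3 - <<'E'
from h import *
o=robot.get_obs(); print(o["position"],o["tool_rot"],o["q"])
for n in ["wrist","top"]:
    c=shot(n); cv2.imwrite(f"pics/{n}1.png",cv2.resize(c["color"],(800,600))); np.savez(f"{n}1.npz",**c); print(np.linalg.inv(c["view"]).round(3))
E
```

```text
time: 1.1
position: [0.4543, -0.3112, 0.2592]
tool_rot: [1.0, 0.018, -0.0, -0.0]
ft_force: [0.4, -0.4, -0.7]
grip_width: 0.087
grip_force: 0.0
time: 1.85
position: [0.5767, -0.1182, 0.2591]
tool_rot: [1.0, 0.019, -0.001, 0.0]
ft_force: [-0.3, -0.3, 0.1]
grip_width: 0.0678
grip_force: 0.0
[ 0.57671962 -0.1182325   0.25906876] [ 9.99820129e-01  1.89538337e-02 -6.32219101e-04  2.49983722e-04] [-3.91408365e-01  4.57027758e-01  1.50336099e+00 -1.04048724e-03
  1.18216410e+00  1.14187274e+00]
[[ 0.038 -0.969 -0.244  0.642]
 [-0.999 -0.037 -0.009 -0.116]
 [ 0.     0.244 -0.97   0.405]
 [ 0.     0.     0.     1.   ]]
[[ 0.04  -0.976  0.215  0.273]
 [-0.999 -0.04   0.004 -0.043]
 [ 0.004 -0.215 -0.977  1.465]
 [ 0.     0.     0.     1.   ]]
```

View pics/wrist1.png

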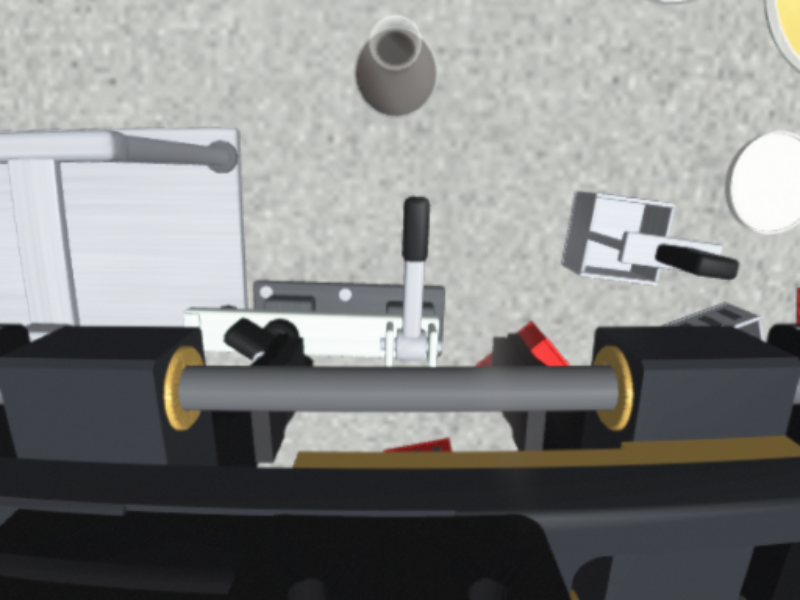

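The wrist view shows the lever handle at (417,230), the hinge at (411,345), the nut bar from (245,335) to (300,350), partly hidden, and a grey basket at (640,240).

Run:
```python
from h import *
c=dict(np.load("wrist1.npz")); W,xy=pts(c); s=c["color"].max(2).astype(int); k=512/800
v,u=np.mgrid[0:384,0:512]; box=lambda a,b,c_,d:(u>a*k)&(u<c_*k)&(v>b*k)&(v<d*k)
def rep(n,m):
    q=W[m]; q=q[~np.isnan(q).any(1)]; r=cv2.minAreaRect((q[:,:2]*1000).astype(np.float32)); print(n,len(q),np.median(q,0).round(4),np.percentile(q,2,0).round(3),np.percentile(q,98,0).round(3),np.round(r[0],1),np.round(r[1],1),round(r[2],1))
Z=W[...,2]
rep("handle",box(395,190,440,265)&(s<70)&(Z>.05)&(Z<.1))
rep("leverarm",box(395,265,430,320)&(s>100)&(Z>.06)&(Z<.1))
rep("hinge",box(395,330,428,358)&(Z>.05)&(Z<.1))
rep("strap",box(185,305,440,360)&(s>180)&(Z>.04)&(Z<.07))
rep("nut",box(222,312,305,368)&(s<110)&(Z>.07)&(Z<.125))
rep("footplate",box(250,278,448,310)&(Z>.0)&(Z<.035)&(s<110))
rep("flask",box(350,10,440,120)&(Z>.01))
```

```text
handle 464 [ 0.6028 -0.1273  0.0781] [ 0.585 -0.137  0.075] [ 0.627 -0.121  0.08 ] [ 606.2 -129.3] [42.9 16.4] 2.3
leverarm 437 [ 0.5609 -0.1296  0.0748] [ 0.541 -0.136  0.072] [ 0.58  -0.123  0.077] [ 560.6 -129.7] [39.8 14. ] 0.2
hinge 376 [ 0.522  -0.1302  0.076 ] [ 0.511 -0.143  0.053] [ 0.531 -0.119  0.079] [ 517.6 -130.9] [28.9 24.3] 0.6
strap 2310 [ 0.524  -0.0628  0.0526] [ 0.503 -0.143  0.05 ] [0.535 0.04  0.057] [518.9 -53.1] [ 34.7 197.2] 0.5
nut 587 [ 0.5299 -0.0199  0.1001] [ 0.52  -0.039  0.07 ] [ 0.539 -0.006  0.107] [524.3 -30.6] [55.4 17.7] 74.8
footplate 527 [ 0.5394 -0.0482  0.0112] [ 0.531 -0.15   0.004] [ 0.55  -0.     0.032] [540.4 -77.1] [ 22.7 161.3] 1.9
flask 2674 [ 0.7104 -0.1113  0.0492] [ 0.689 -0.14   0.015] [ 0.74  -0.084  0.101] [ 715.1 -111.8] [57.8 63.9] 5.1
```

```bash
python3 -m pendant '[{"jaw":0.5,"linear":[1.5,0.6,0],"twist":2},{"jaw":0.5,"linear":[1.4,0.6,3.5],"twist":0},{"jaw":0.5,"linear":[0,0,3.5],"twist":0},{"jaw":0.5,"linear":[0,0,3.5],"twist":0},{"jaw":0.5,"linear":[0,0,3.5],"twist":0},{"jaw":0.5,"linear":[0,0,2.5],"twist":0},{"jaw":0.5,"linear":[0,0,2],"twist":0},{"jaw":0.5,"linear":[0,0,0.4],"twist":0},{"jaw":0.5,"linear":[0,0,0],"twist":0},{"jaw":0.1,"linear":[0,0,0],"twist":0},{"jaw":0.1,"linear":[0,0,0],"twist":0},{"jaw":0.1,"linear":[0,0,0],"twist":0}]' 20
python3 -m pendant '[{"jaw":0.1,"linear":[0,0,0],"twist":0},{"jaw":0.1,"linear":[0,0,0],"twist":0}]'
```

```text
time: 2.95
position: [0.6072, -0.1307, 0.0725]
tool_rot: [1.0, 0.0, 0.002, 0.001]
ft_force: [-0.5, -0.8, -0.7]
grip_width: 0.0306
grip_force: 0.0
time: 3.12
position: [0.6066, -0.1297, 0.0717]
tool_rot: [1.0, 0.0, 0.001, -0.0]
ft_force: [1.0, 8.9, 1.1]
grip_width: 0.0183
grip_force: 4.9
```

```bash
python3 -m pendant '[{"jaw":0.1,"linear":[-0.21,0,-1.54],"twist":0},{"jaw":0.1,"linear":[-0.5,0,-1.48],"twist":0},{"jaw":0.1,"linear":[-0.75,0,-1.36],"twist":0},{"jaw":0.1,"linear":[-0.99,0,-1.21],"twist":0},{"jaw":0.1,"linear":[-1.19,0,-1.0],"twist":0},{"jaw":0.1,"linear":[-1.36,0,-0.77],"twist":0},{"jaw":0.1,"linear":[-1.47,0,-0.5],"twist":0},{"jaw":0.1,"linear":[-1.54,0,-0.24],"twist":0},{"jaw":0.1,"linear":[-1.56,0,0.06],"twist":0},{"jaw":0.1,"linear":[0,0,0],"twist":0},{"jaw":0.1,"linear":[0,0,0],"twist":0}]' 25
```

```text
time: 4.03
position: [0.5118, -0.13, 0.1537]
tool_rot: [1.0, 0.0, 0.003, 0.001]
ft_force: [-0.1, 1.7, 11.8]
grip_width: 0.0178
grip_force: 25.0
```

```bash
python3 -m pendant '[{"jaw":0.5,"linear":[0,0,0],"twist":0},{"jaw":0.5,"linear":[0,0,0],"twist":0},{"jaw":0.5,"linear":[0,0,0],"twist":0},{"jaw":0.5,"linear":[0,0,-2],"twist":0},{"jaw":0.5,"linear":[0,0,-4],"twist":0},{"jaw":0.5,"linear":[0,0,-3],"twist":0},{"jaw":0.5,"linear":[-3.5,0,-1],"twist":0},{"jaw":0.5,"linear":[-3.5,-1,0],"twist":0},{"jaw":0.5,"linear":[-3,-2,0],"twist":0},{"jaw":0.5,"linear":[0,-2,0],"twist":0},{"jaw":0.5,"linear":[0,-2,0],"twist":0},{"jaw":0.5,"linear":[0,0,0],"twist":0}]'
python3 - <<'E'
from h import *
o=robot.get_obs(); print(o["position"])
c=shot("wrist"); cv2.imwrite("pics/wrist2.png",cv2.resize(c["color"],(800,600))); np.savez("wrist2.npz",**c)
E
```

```text
time: 5.03
position: [0.4084, -0.0575, 0.2507]
tool_rot: [1.0, 0.001, -0.001, -0.001]
ft_force: [0.7, -0.6, -0.2]
grip_width: 0.0435
grip_force: 0.0
[ 0.40839771 -0.05745749  0.25071045]
```

View pics/wrist2.png

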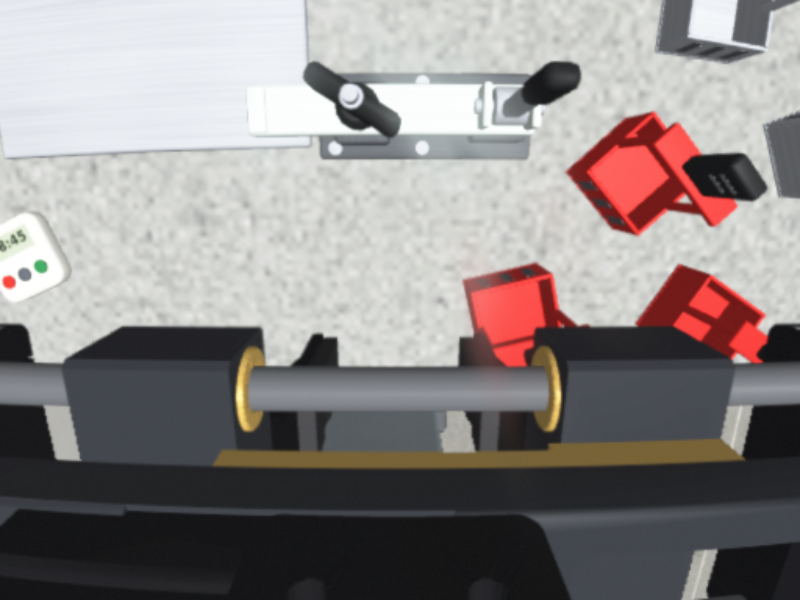

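The lever stands upright at (550,85). The nut bar runs from (318,73) to (390,125), with a screw end at its middle (350,95).

```bash
cat > nut.py <<'E'
from h import *
def nut(f,b):
    c=dict(np.load(f)); W,xy=pts(c); s=c["color"].max(2).astype(int); k=512/800
    v,u=np.mgrid[0:384,0:512]; Z=W[...,2]
    m=(u>b[0]*k)&(u<b[2]*k)&(v>b[1]*k)&(v<b[3]*k)&(Z>.092)&(Z<.13)
    q=W[m]; print("z",np.percentile(q[:,2],[5,50,95,100]).round(4))
    t=q[(s[m]<80)&(q[:,2]>np.median(q[:,2])-.004)]; r=cv2.minAreaRect((t[:,:2]*1000).astype(np.float32)); print(len(t),r)
    d=t[:,:2]-t[:,:2].mean(0); w,V=np.linalg.eigh(d.T@d); print("dir",np.degrees(np.arctan2(V[1,1],V[0,1]))%180)
    print("screw",np.median(q[q[:,2]>np.percentile(q[:,2],97)],0).round(4))
if __name__=="__main__": nut("wrist2.npz",(290,50,410,150))
E
python3 nut.py
```

```text
z [0.101  0.1051 0.1206 0.1226]
540 ((516.2021484375, -32.53276443481445), (57.91654586791992, 14.22404670715332), 58.08420944213867)
dir 53.82110157372395
screw [ 0.5176 -0.0295  0.1214]
```

```bash
cat > path.py <<'E'
from h import *
N=np.array([.5175,-.030]); yaw=np.radians(45); tx=np.array([np.cos(yaw),np.sin(yaw)]); ty=np.array([np.sin(yaw),-np.cos(yaw)])
def ctr(b,r=.02):
    b=np.radians(b); e=np.array([np.cos(b),np.sin(b)]); n=np.array([-e[1],e[0]])
    return N+r*e+n*(.007+.015*abs(n@ty)+.0095*abs(n@tx))
def rows(p,bs):
    for b in bs:
        d=(ctr(b)-p)*100; p=ctr(b); print(b,np.round([d@tx,d@ty],2),p.round(4))
if __name__=="__main__":
    print(ctr(257)); rows(ctr(257),list(range(249,60,-8)))
E
python3 path.py
```

```text
[ 0.53712147 -0.05505605]
249 [-0.44 -0.1 ] [ 0.5333 -0.0575]
241 [-0.43 -0.2 ] [ 0.5288 -0.0591]
233 [-0.4  -0.29] [ 0.524  -0.0599]
225 [-0.34 -0.37] [ 0.5189 -0.0597]
217 [-0.3  -0.18] [ 0.5155 -0.0605]
209 [-0.28 -0.26] [ 0.5117 -0.0607]
201 [-0.24 -0.33] [ 0.5076 -0.0601]
193 [-0.18 -0.39] [ 0.5036 -0.0586]
185 [-0.11 -0.44] [ 0.4997 -0.0562]
177 [-0.02 -0.47] [ 0.4963 -0.053 ]
169 [ 0.08 -0.48] [ 0.4934 -0.049 ]
161 [ 0.18 -0.47] [ 0.4914 -0.0444]
153 [ 0.28 -0.44] [ 0.4903 -0.0393]
145 [ 0.37 -0.38] [ 0.4902 -0.0341]
137 [ 0.44 -0.3 ] [ 0.4913 -0.0288]
129 [ 0.19 -0.24] [ 0.4909 -0.0258]
121 [ 0.14 -0.24] [ 0.4902 -0.0231]
113 [ 0.2  -0.24] [ 0.49 -0.02]
105 [ 0.27 -0.21] [ 0.4904 -0.0166]
97 [ 0.33 -0.17] [ 0.4915 -0.013 ]
89 [ 0.38 -0.11] [ 0.4935 -0.0096]
81 [ 0.42 -0.03] [ 0.4962 -0.0064]
73 [0.44 0.06] [ 0.4997 -0.0037]
65 [0.44 0.15] [ 0.5039 -0.0016]
```

```bash
python3 -m pendant '[{"jaw":0,"linear":[3.2,-0.25,0],"twist":0},{"jaw":0,"linear":[3.2,0,0],"twist":0},{"jaw":0,"linear":[3.2,0,0],"twist":0},{"jaw":0,"linear":[3.25,0,0],"twist":0},{"jaw":0,"linear":[0,0,0],"twist":-6.43},{"jaw":0,"linear":[0,0,0],"twist":-6.43},{"jaw":0,"linear":[0,0,0],"twist":-6.43},{"jaw":0,"linear":[0,0,0],"twist":-6.43},{"jaw":0,"linear":[0,0,0],"twist":-6.43},{"jaw":0,"linear":[0,0,0],"twist":-6.43},{"jaw":0,"linear":[0,0,0],"twist":-6.43},{"jaw":0,"linear":[0,0,0],"twist":0}]'
python3 -m pendant '[{"jaw":0,"linear":[0,0,3.5],"twist":0},{"jaw":0,"linear":[0,0,3.5],"twist":0},{"jaw":0,"linear":[0,0,3.5],"twist":0},{"jaw":0,"linear":[0,0,3],"twist":0},{"jaw":0,"linear":[0,0,1.7],"twist":0},{"jaw":0,"linear":[0,0,0],"twist":0},{"jaw":0,"linear":[0,0,0],"twist":0}]'; python3 -c "
from rig import robot;o=robot.get_obs();print(o['position'],o['tool_rot'])"
```

```text
time: 6.08
position: [0.5393, -0.0587, 0.2504]
tool_rot: [0.923, 0.384, -0.0, 0.0]
ft_force: [0.0, -0.8, -0.1]
grip_width: 0.0004
grip_force: 0.0
time: 6.67
position: [0.5386, -0.058, 0.0979]
tool_rot: [0.924, 0.382, -0.001, -0.001]
ft_force: [0.5, -0.8, -0.8]
grip_width: 0.0005
grip_force: 0.0
[ 0.53862803 -0.05799506  0.09794123] [ 9.24073056e-01  3.82214320e-01 -8.82636023e-04 -6.49668029e-04]
```

```bash
python3 -m pendant '[{"jaw":0,"linear":[-0.34,-0.4,0],"twist":0},{"jaw":0,"linear":[-0.43,-0.2,0],"twist":0},{"jaw":0,"linear":[-0.4,-0.29,0],"twist":0},{"jaw":0,"linear":[-0.34,-0.37,0],"twist":0},{"jaw":0,"linear":[-0.3,-0.18,0],"twist":0},{"jaw":0,"linear":[-0.28,-0.26,0],"twist":0},{"jaw":0,"linear":[-0.24,-0.33,0],"twist":0},{"jaw":0,"linear":[-0.18,-0.39,0],"twist":0},{"jaw":0,"linear":[-0.11,-0.44,0],"twist":0},{"jaw":0,"linear":[-0.02,-0.47,0],"twist":0},{"jaw":0,"linear":[0,0,0],"twist":0}]'
python3 - <<'E'
from h import *
c=shot("wrist"); cv2.imwrite("pics/wrist3.png",cv2.resize(c["color"],(800,600))); np.savez("wrist3.npz",**c)
E
```

```text
time: 7.58
position: [0.4999, -0.054, 0.0999]
tool_rot: [0.923, 0.384, 0.003, 0.003]
ft_force: [6.6, -0.2, -0.1]
grip_width: 0.0006
grip_force: 2.5
```

View pics/wrist3.png

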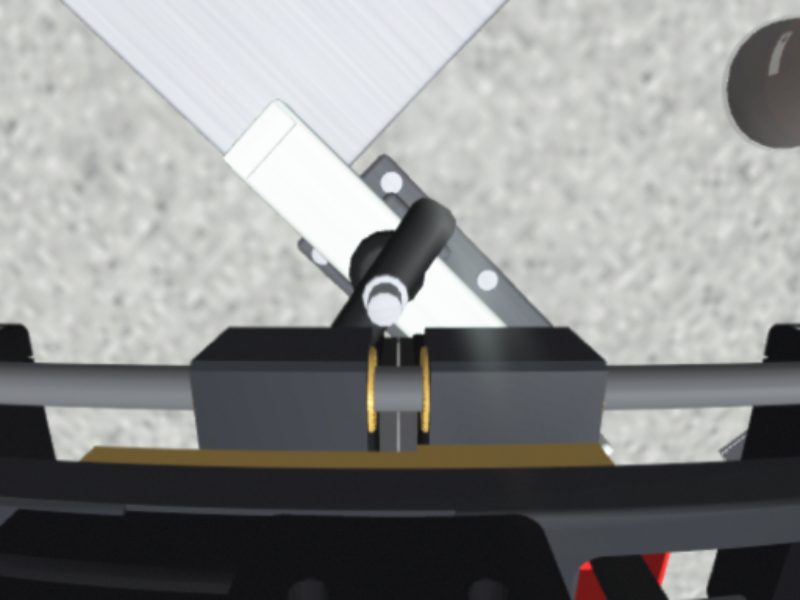

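```bash
python3 -m pendant '[{"jaw":0,"linear":[0.08,-0.48,0],"twist":0},{"jaw":0,"linear":[0.18,-0.47,0],"twist":0},{"jaw":0,"linear":[0.28,-0.44,0],"twist":0},{"jaw":0,"linear":[0.37,-0.38,0],"twist":0},{"jaw":0,"linear":[0.44,-0.3,0],"twist":0},{"jaw":0,"linear":[0.25,-0.24,0],"twist":0},{"jaw":0,"linear":[0.2,-0.24,0],"twist":0},{"jaw":0,"linear":[0.25,-0.24,0],"twist":0},{"jaw":0,"linear":[0.27,-0.21,0],"twist":0},{"jaw":0,"linear":[0.33,-0.17,0],"twist":0},{"jaw":0,"linear":[0,0,0],"twist":0},{"jaw":0,"linear":[0,0,0],"twist":0}]'
```

```text
time: 8.63
position: [0.4897, -0.0111, 0.0984]
tool_rot: [0.924, 0.384, -0.003, -0.002]
ft_force: [-4.4, -2.9, 0.4]
grip_width: 0.0007
grip_force: 2.3
```

```bash
python3 -m pendant '[{"jaw":0,"linear":[0.38,-0.11,0],"twist":0},{"jaw":0,"linear":[0.42,-0.03,0],"twist":0},{"jaw":0,"linear":[0.44,0.06,0],"twist":0},{"jaw":0,"linear":[0,0,0],"twist":0},{"jaw":0,"linear":[0,0,0],"twist":0}]'
python3 - <<'E'
from h import *
c=shot("wrist"); cv2.imwrite("pics/wrist4.png",cv2.resize(c["color"],(800,600))); np.savez("wrist4.npz",**c)
E
```

```text
time: 9.05
position: [0.499, -0.0015, 0.0984]
tool_rot: [0.924, 0.383, -0.002, -0.001]
ft_force: [-2.9, -0.8, -1.8]
grip_width: 0.0006
grip_force: 1.9
```

View pics/wrist4.png

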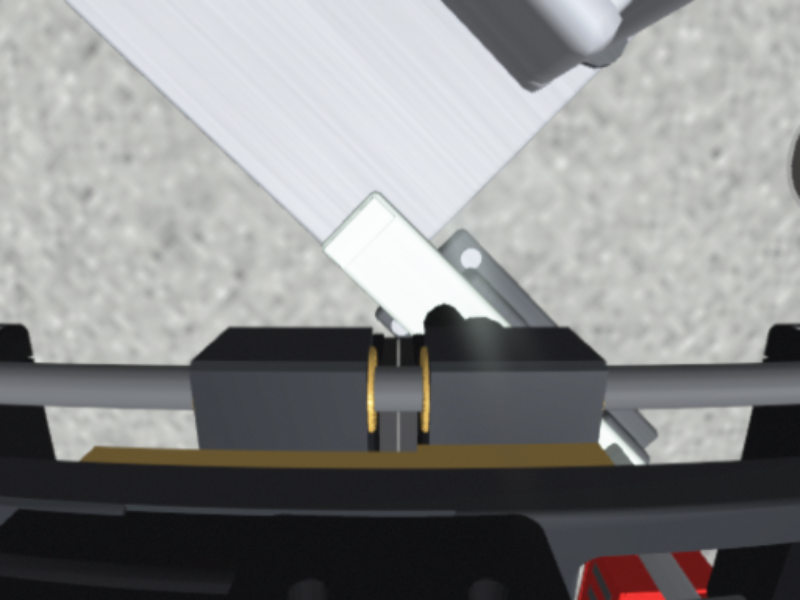

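The nut bar is hidden behind the fingers and the contact force is only friction, so it is not yet at the stop. I'll keep pushing.

```bash
python3 -m pendant '[{"jaw":0,"linear":[0.44,0.15,0],"twist":0},{"jaw":0,"linear":[0,0,0],"twist":0},{"jaw":0,"linear":[0,0,0],"twist":0}]';python3 -m pendant '[{"jaw":0,"linear":[0.43,0.2,0],"twist":0},{"jaw":0,"linear":[0,0,0],"twist":0},{"jaw":0,"linear":[0,0,0],"twist":0}]'; python3 -m pendant '[{"jaw":0,"linear":[0.3,0.2,0],"twist":0},{"jaw":0,"linear":[0,0,0],"twist":0},{"jaw":0,"linear":[0,0,0],"twist":0}]'
```

```text
time: 9.35
position: [0.5042, 0.0002, 0.0986]
tool_rot: [0.924, 0.383, -0.001, -0.001]
ft_force: [-3.4, -0.6, -3.5]
grip_width: 0.0005
grip_force: 1.8
time: 9.6
position: [0.5079, 0.0023, 0.0986]
tool_rot: [0.924, 0.383, -0.001, -0.001]
ft_force: [-4.7, 1.2, -0.3]
grip_width: 0.0003
grip_force: 2.1
time: 9.85
position: [0.5095, 0.0036, 0.0984]
tool_rot: [0.924, 0.383, -0.003, -0.003]
ft_force: [-7.7, 1.2, 0.6]
grip_width: 0.0008
grip_force: 3.4
```

```bash
python3 -m pendant '[{"jaw":0,"linear":[0.3,0.2,0],"twist":0},{"jaw":0,"linear":[0,0,0],"twist":0},{"jaw":0,"linear":[0,0,0],"twist":0}]';python3 -m pendant '[{"jaw":0,"linear":[0.25,0.2,0],"twist":0},{"jaw":0,"linear":[0,0,0],"twist":0},{"jaw":0,"linear":[0,0,0],"twist":0}]'
```

```text
time: 10.1
position: [0.511, 0.0048, 0.0981]
tool_rot: [0.924, 0.383, -0.005, -0.004]
ft_force: [-9.5, 2.4, 1.7]
grip_width: 0.0005
grip_force: 4.6
time: 10.35
position: [0.5121, 0.0056, 0.0978]
tool_rot: [0.924, 0.383, -0.007, -0.005]
ft_force: [-13.6, 2.2, 2.8]
grip_width: 0.0005
grip_force: 5.5
```

```bash
python3 -m pendant '[{"jaw":0,"linear":[-1,-1,0],"twist":0},{"jaw":0,"linear":[0,0,-3],"twist":0},{"jaw":0,"linear":[0,0,-4],"twist":0},{"jaw":0,"linear":[0,0,-4],"twist":0},{"jaw":0,"linear":[0,0,-4],"twist":0},{"jaw":0,"linear":[0,0,0],"twist":6.43},{"jaw":0,"linear":[0,0,0],"twist":6.43},{"jaw":0.5,"linear":[0,0,0],"twist":6.43},{"jaw":0.5,"linear":[0,0,0],"twist":6.43},{"jaw":0.5,"linear":[0,0,0],"twist":6.43},{"jaw":0.5,"linear":[0,0,0],"twist":6.43},{"jaw":0.5,"linear":[0,0,0],"twist":6.43}]'
python3 -m pendant '[{"jaw":0.5,"linear":[-3,3,0],"twist":0},{"jaw":0.5,"linear":[-3,3,0],"twist":0},{"jaw":0.5,"linear":[-3,0,0],"twist":0},{"jaw":0.5,"linear":[0,0,0],"twist":0},{"jaw":0.5,"linear":[0,0,0],"twist":0}]'
python3 - <<'E'
from h import *
o=robot.get_obs(); print(o["position"])
c=shot("wrist"); cv2.imwrite("pics/wrist5.png",cv2.resize(c["color"],(800,600))); np.savez("wrist5.npz",**c)
E
```

```text
time: 11.35
position: [0.508, 0.0032, 0.2501]
tool_rot: [1.0, -0.002, 0.003, 0.0]
ft_force: [-0.1, 0.9, -0.0]
grip_width: 0.0261
grip_force: 0.0
time: 11.77
position: [0.4173, -0.0562, 0.2498]
tool_rot: [1.0, -0.001, 0.002, 0.0]
ft_force: [1.2, 0.5, -0.4]
grip_width: 0.0433
grip_force: 0.0
[ 0.41726961 -0.05623538  0.24981558]
```

View pics/wrist5.png

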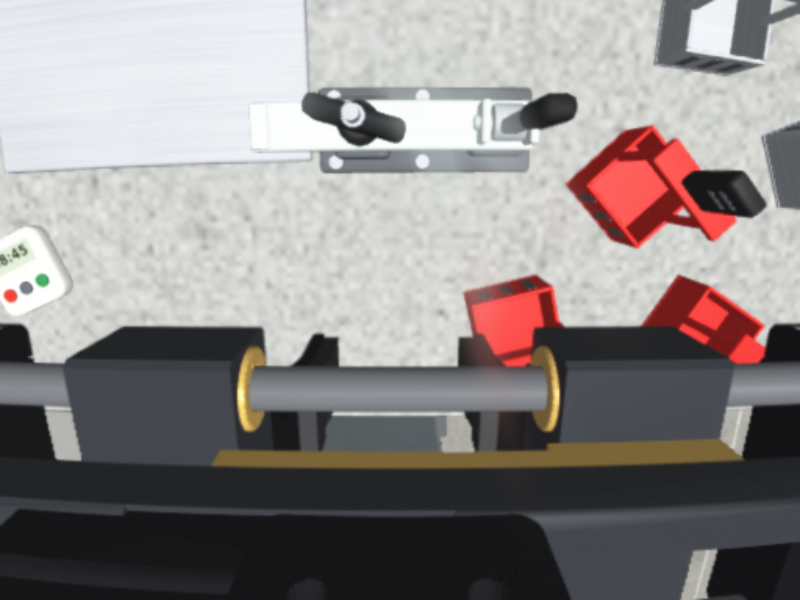

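The nut bar now runs from (308,103) to (400,130). The lever is still upright at (550,110).

Run:
```python
from nut import *
nut("wrist5.npz",(290,80,415,155))
for f,y0 in (("wrist2.npz",0),("wrist5.npz",12)):
    c=dict(np.load(f)); W,xy=pts(c); s=c["color"].max(2).astype(int); k=512/800
    v,u=np.mgrid[0:384,0:512]
    m=(u>515*k)&(u<590*k)&(v>(60+y0)*k)&(v<(110+y0)*k)&(s<90)&(W[...,2]>.1); q=W[m]; print(np.median(q,0).round(4),q.min(0).round(4),q.max(0).round(4))
```

```text
z [0.0972 0.1012 0.1206 0.1225]
516 ((516.8508911132812, -32.832984924316406), (53.426513671875, 14.051826477050781), 71.98297882080078)
dir 71.72145845554934
screw [ 0.5175 -0.0306  0.1215]
[ 0.5153 -0.1259  0.172 ] [ 0.5102 -0.1369  0.1195] [ 0.5231 -0.1205  0.1781]
[ 0.5131 -0.1255  0.1698] [ 0.5073 -0.1374  0.1224] [ 0.5198 -0.1204  0.1736]
```

```bash
python3 -m pendant '[{"jaw":0.5,"linear":[3,2.5,0],"twist":0},{"jaw":0.5,"linear":[3,2.5,0],"twist":0},{"jaw":0.5,"linear":[3,2.3,0],"twist":0},{"jaw":0.5,"linear":[0.4,0,2],"twist":0},{"jaw":0.5,"linear":[0,0,3],"twist":0},{"jaw":0.5,"linear":[0,0,3],"twist":0},{"jaw":0.5,"linear":[0,0,2],"twist":0},{"jaw":0.5,"linear":[0,0,0],"twist":0},{"jaw":0.1,"linear":[0,0,0],"twist":0},{"jaw":0.1,"linear":[0,0,0],"twist":0},{"jaw":0.1,"linear":[0,0,0],"twist":0},{"jaw":0.1,"linear":[0,0,0],"twist":0}]' 25
python3 -m pendant '[{"jaw":0.1,"linear":[0,0,0],"twist":0},{"jaw":0.1,"linear":[0,0,0],"twist":0}]'
```

```text
time: 12.82
position: [0.5124, -0.1291, 0.1506]
tool_rot: [1.0, 0.001, 0.002, 0.001]
ft_force: [0.6, 0.4, 0.8]
grip_width: 0.024
grip_force: 0.0
time: 12.98
position: [0.512, -0.1297, 0.1503]
tool_rot: [1.0, 0.001, 0.002, 0.001]
ft_force: [-0.6, -1.9, 4.0]
grip_width: 0.0178
grip_force: 25.0
```

```bash
python3 -m pendant '[{"jaw":0.1,"linear":[1.56,0,-0.06],"twist":0},{"jaw":0.1,"linear":[1.54,0,0.24],"twist":0},{"jaw":0.1,"linear":[1.47,0,0.5],"twist":0},{"jaw":0.1,"linear":[1.36,0,0.77],"twist":0},{"jaw":0.1,"linear":[1.19,0,1.0],"twist":0},{"jaw":0.1,"linear":[0.99,0,1.21],"twist":0},{"jaw":0.1,"linear":[0.75,0,1.36],"twist":0},{"jaw":0.1,"linear":[0.5,0,1.48],"twist":0},{"jaw":0.1,"linear":[0.21,0,1.54],"twist":0},{"jaw":0.1,"linear":[0,0,0.3],"twist":0},{"jaw":0.1,"linear":[0,0,0],"twist":0},{"jaw":0.1,"linear":[0,0,0],"twist":0}]' 30
```

```text
time: 13.98
position: [0.6096, -0.1294, 0.0664]
tool_rot: [1.0, 0.0, 0.003, 0.001]
ft_force: [4.5, -0.5, -0.0]
grip_width: 0.0178
grip_force: 30.0
```

```bash
python3 -m pendant '[{"jaw":0.1,"linear":[-0.1,0,0.3],"twist":0},{"jaw":0.1,"linear":[0,0,0],"twist":0},{"jaw":0.1,"linear":[0,0,0.3],"twist":0},{"jaw":0.1,"linear":[0,0,0],"twist":0},{"jaw":0.1,"linear":[0,0,0],"twist":0}]'
python3 -m pendant '[{"jaw":0.1,"linear":[0,0,0.4],"twist":0},{"jaw":0.1,"linear":[0,0,0],"twist":0},{"jaw":0.1,"linear":[0,0,0],"twist":0}]'
```

```text
time: 14.4
position: [0.6097, -0.1295, 0.0617]
tool_rot: [1.0, 0.0, 0.005, 0.001]
ft_force: [5.0, -0.0, 2.7]
grip_width: 0.0179
grip_force: 30.0
time: 14.65
position: [0.6098, -0.1295, 0.0605]
tool_rot: [1.0, 0.0, 0.005, 0.001]
ft_force: [2.0, 0.9, 18.7]
grip_width: 0.0172
grip_force: 30.0
```

```bash
python3 -m pendant '[{"jaw":0.6,"linear":[0,0,-0.4],"twist":0},{"jaw":0.6,"linear":[0,0,0],"twist":0},{"jaw":0.6,"linear":[0,0,0],"twist":0},{"jaw":0.6,"linear":[0,0,-4],"twist":0},{"jaw":0.6,"linear":[0,0,-4],"twist":0},{"jaw":0.6,"linear":[0,0,-4],"twist":0},{"jaw":0.6,"linear":[0,0,-4],"twist":0},{"jaw":0.6,"linear":[-2.5,3,-3],"twist":0},{"jaw":0.6,"linear":[-2.5,3,-1],"twist":0},{"jaw":0.6,"linear":[-2,3,0],"twist":0},{"jaw":0.6,"linear":[0,1,0],"twist":0},{"jaw":0.6,"linear":[0,0,0],"twist":0}]' 20
python3 - <<'E'
from h import *
o=robot.get_obs(); print(o["position"])
for n in ("wrist","top"):
    c=shot(n); cv2.imwrite(f"pics/{n}6.png",cv2.resize(c["color"],(800,600))); np.savez(f"{n}6.npz",**c)
E
```

```text
time: 15.65
position: [0.5382, -0.2263, 0.2543]
tool_rot: [1.0, -0.002, -0.001, -0.0]
ft_force: [0.2, -0.4, -0.6]
grip_width: 0.052
grip_force: 0.0
[ 0.53823997 -0.22630763  0.25432932]
```

View pics/wrist6.png

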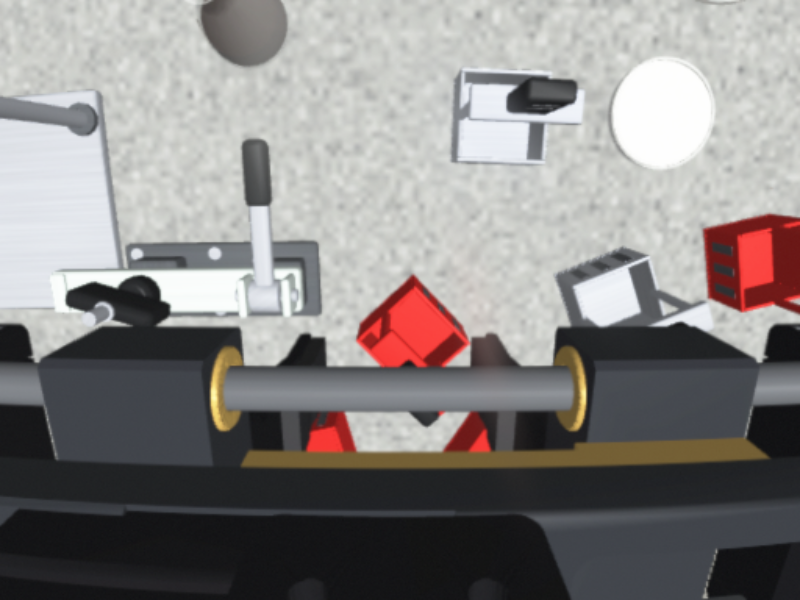

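View pics/top6.png

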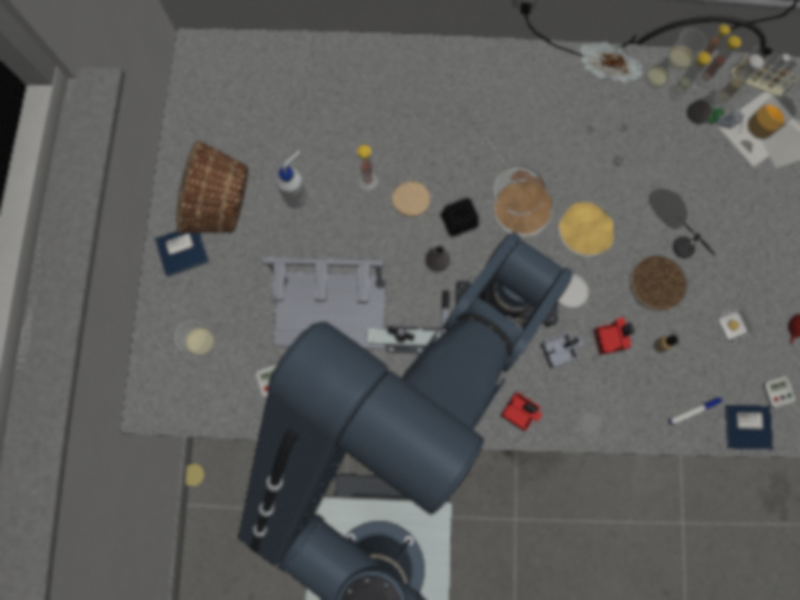

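Lever lies closed at (257,170). The grey basket stands at (505,115) with its grip plate at (545,95), and a second grey one is at (630,290). The top view shows just two grey baskets; the red ones are the look-alikes.

```bash
cat > bk.py <<'E'
from h import *
def bk(f,b,zo=0):
    c=dict(np.load(f)); W,xy=pts(c); s=c["color"].max(2).astype(int); k=512/800
    v,u=np.mgrid[0:384,0:512]; Z=W[...,2]-zo
    B=(u>b[0]*k)&(u<b[2]*k)&(v>b[1]*k)&(v<b[3]*k)
    for n,m in (("bar",B&(Z>.1)&(Z<.116)&(s>100)),("plate",B&(Z>.15)&(Z<.165)&(s<90))):
        q=W[m]; 
        if len(q)<6: print(n,len(q)); continue
        r=cv2.minAreaRect((q[:,:2]*1000).astype(np.float32)); print(n,len(q),np.median(q,0).round(4),np.round(r[0],1),np.round(r[1],1),round(r[2],1))
E
python3 - <<'E'
from bk import *
bk("wrist6.npz",(450,60,590,170)); bk("top6.npz",(535,325,590,372))
c=dict(np.load("wrist6.npz")); W,_=pts(c); k=512/800
for p in ((257,170),(257,150),(257,195),(261,230),(262,290)): print(p,W[int(p[1]*k),int(p[0]*k)].round(4))
E
```

```text
bar 1057 [ 0.6408 -0.2875  0.1101] [ 644.5 -301.2] [67.3 20.8] 87.7
plate 385 [ 0.6445 -0.2994  0.1564] [ 644.  -300.5] [25.1 11.5] 88.8
bar 62 [ 0.4994 -0.3864  0.1098] [ 503.8 -401.5] [20.  68.7] 19.7
plate 24 [ 0.5034 -0.3997  0.1575] [ 503.4 -399.3] [11.8 20. ] 21.8
(257, 170) [ 0.6082 -0.1314  0.0712]
(257, 150) [ 0.6205 -0.1323  0.0716]
(257, 195) [ 0.5916 -0.1304  0.0713]
(261, 230) [ 0.5669 -0.1314  0.0691]
(262, 290) [ 0.5249 -0.1291  0.0713]
```

The grey basket moved from (0.600, -0.292) to (0.644, -0.3005), so it was knocked aside. I'll use the new position.

```bash
python3 -m pendant '[{"jaw":0.6,"linear":[3.53,2.48,0],"twist":0},{"jaw":0.6,"linear":[3.53,2.48,0],"twist":0},{"jaw":0.6,"linear":[3.53,2.48,0],"twist":0},{"jaw":0.6,"linear":[0,0,0],"twist":-6.77},{"jaw":0.6,"linear":[0,0,0],"twist":-6.77},{"jaw":0.6,"linear":[0,0,0],"twist":-6.77},{"jaw":0.6,"linear":[0,0,0],"twist":-6.77},{"jaw":0.6,"linear":[0,0,0],"twist":-6.77},{"jaw":0.6,"linear":[0,0,0],"twist":-6.77},{"jaw":0.6,"linear":[0,0,0],"twist":-6.77},{"jaw":0.6,"linear":[0,0,0],"twist":-6.77},{"jaw":0.6,"linear":[0,0,0],"twist":-6.77}]'
python3 -m pendant '[{"jaw":0.6,"linear":[0,0,0],"twist":-6.77},{"jaw":0.6,"linear":[0,0,0],"twist":-6.77},{"jaw":0.6,"linear":[0,0,0],"twist":-6.77},{"jaw":0.6,"linear":[0,0,0],"twist":-6.77},{"jaw":0.6,"linear":[0,0,0],"twist":0},{"jaw":0.6,"linear":[0,0,0],"twist":0}]'
python3 - <<'E'
from bk import *
np.savez("w7.npz",**shot("wrist")); o=robot.get_obs(); print(o["position"],o["tool_rot"]); bk("w7.npz",(0,0,800,600))
E
```

```text
time: 16.75
position: [0.6426, -0.2931, 0.2533]
tool_rot: [0.86, 0.511, -0.0, -0.002]
ft_force: [0.1, 0.3, 0.7]
grip_width: 0.0522
grip_force: 0.0
time: 17.25
position: [0.6424, -0.2938, 0.2537]
tool_rot: [0.719, 0.695, 0.0, -0.001]
ft_force: [0.4, 0.1, 0.0]
grip_width: 0.0524
grip_force: 0.0
[ 0.6423857  -0.2942096   0.25398362] [ 7.19332125e-01  6.94665759e-01 -1.58145032e-05 -8.81033970e-04]
bar 1981 [ 0.4959 -0.2618  0.11  ] [ 515.1 -266.8] [113.5 285.3] 85.4
plate 807 [ 0.4857 -0.2443  0.1568] [ 560.4 -268.6] [ 25.8 195.7] 69.4
```

```bash
python3 -m pendant '[{"jaw":0.6,"linear":[-0.65,0.17,0],"twist":0},{"jaw":0.6,"linear":[0,0,3.5],"twist":0},{"jaw":0.6,"linear":[0,0,3.5],"twist":0},{"jaw":0.6,"linear":[0,0,3],"twist":0},{"jaw":0.6,"linear":[0,0,2],"twist":0},{"jaw":0.6,"linear":[0,0,0],"twist":0},{"jaw":0,"linear":[0,0,0],"twist":0},{"jaw":0,"linear":[0,0,0],"twist":0},{"jaw":0,"linear":[0,0,0],"twist":0},{"jaw":0,"linear":[0,0,0],"twist":0},{"jaw":0,"linear":[0,0,0],"twist":0},{"jaw":0,"linear":[0,0,0],"twist":0}]' 25
```

```text
time: 18.3
position: [0.6439, -0.3026, 0.1362]
tool_rot: [0.719, 0.695, 0.0, 0.001]
ft_force: [0.2, -0.3, 1.1]
grip_width: 0.0201
grip_force: 0.0
```

```bash
python3 -m pendant '[{"jaw":0,"linear":[0,0,0],"twist":0},{"jaw":0,"linear":[0,0,0],"twist":0},{"jaw":0,"linear":[0,0,0],"twist":0},{"jaw":0,"linear":[0,0,-1],"twist":0},{"jaw":0,"linear":[0,0,-3],"twist":0},{"jaw":0,"linear":[0,0,-3.5],"twist":0},{"jaw":0,"linear":[0,0,-3.5],"twist":0},{"jaw":0,"linear":[0,0,-3.5],"twist":0},{"jaw":0,"linear":[0,0,-1.5],"twist":0},{"jaw":0,"linear":[0,0,0],"twist":0}]' 30
```

```text
time: 19.13
position: [0.6454, -0.3035, 0.3013]
tool_rot: [0.719, 0.695, 0.001, 0.005]
ft_force: [1.1, -1.3, -1.1]
grip_width: 0.0115
grip_force: 30.0
```

```bash
python3 -m pendant '[{"jaw":0,"linear":[2,-2,0],"twist":0},{"jaw":0,"linear":[3,-3,0],"twist":0},{"jaw":0,"linear":[3,-3,0],"twist":0},{"jaw":0,"linear":[3,-3,0],"twist":0},{"jaw":0,"linear":[3,-3,0],"twist":0},{"jaw":0,"linear":[3.5,-1,0],"twist":0},{"jaw":0,"linear":[3.5,0,0],"twist":0},{"jaw":0,"linear":[3.5,0,0],"twist":0},{"jaw":0,"linear":[3.5,0,0],"twist":0},{"jaw":0,"linear":[3.5,0,0],"twist":0},{"jaw":0,"linear":[3.5,0,0],"twist":0},{"jaw":0,"linear":[2,0,0],"twist":-3.2}]'
python3 -m pendant '[{"jaw":0,"linear":[0,0,0],"twist":0},{"jaw":0,"linear":[0,0,0],"twist":0},{"jaw":0,"linear":[0,0,0],"twist":0}]'
python3 - <<'E'
from h import *
o=robot.get_obs(); print(o["position"],o["tool_rot"])
c=shot("wrist"); cv2.imwrite("pics/wrist8.png",cv2.resize(c["color"],(800,600))); np.savez("wrist8.npz",**c)
E
```

```text
time: 20.13
position: [0.506, 0.0737, 0.2933]
tool_rot: [0.698, 0.716, -0.001, -0.002]
ft_force: [0.6, 0.4, -1.9]
grip_width: 0.0115
grip_force: 30.0
time: 20.38
position: [0.5073, 0.0698, 0.2939]
tool_rot: [0.699, 0.715, -0.001, -0.001]
ft_force: [0.1, 0.4, -1.6]
grip_width: 0.0119
grip_force: 30.0
[0.50729669 0.0698424  0.29386272] [ 6.99343750e-01  7.14784328e-01 -1.09941420e-03 -6.88849974e-04]
```

View pics/wrist8.png

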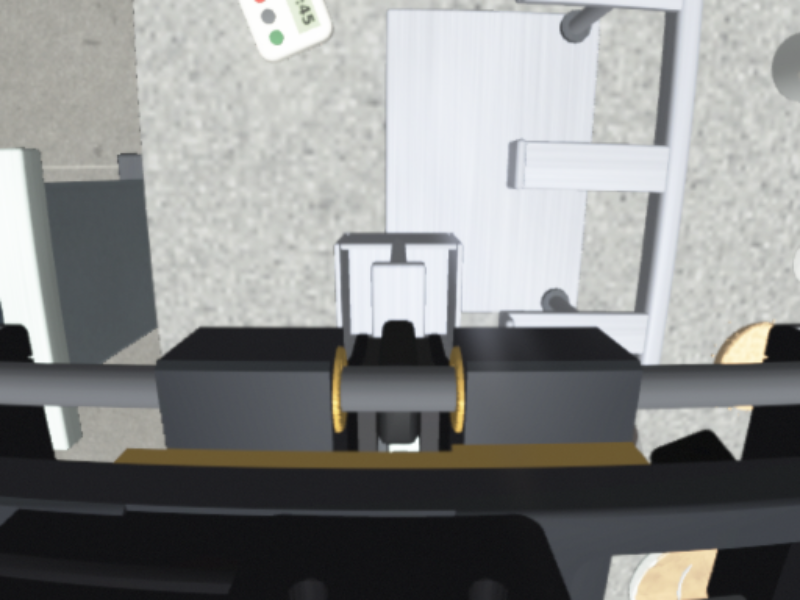

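The view shows the middle hook from lip (518,165) to rail (668,168), the near hook at (580,325), the far hook at (600,2), and the held basket upright at (400,280).

Run:
```python
from h import *
c=dict(np.load("wrist8.npz")); W,_=pts(c); k=512/800
for p in ((519,165),(513,165),(535,165),(590,165),(590,145),(590,188),(655,168),(673,165),(680,165),(580,325),(510,320),(530,325),(600,3),(522,2),(390,280),(400,268)): print(p,W[int(p[1]*k),int(p[0]*k)].round(4))
```

```text
(519, 165) [0.5631 0.142  0.2041]
(513, 165) [0.5609 0.142  0.2004]
(535, 165) [0.5745 0.1427 0.1903]
(590, 165) [0.6028 0.1437 0.1907]
(590, 145) [0.6018 0.1538 0.1906]
(590, 188) [0.6037 0.1319 0.1914]
(655, 168) [0.6382 0.1437 0.1902]
(673, 165) [0.6474 0.1457 0.1902]
(680, 165) [0.6521 0.146  0.1895]
(580, 325) [0.6074 0.0575 0.1903]
(510, 320) [0.5646 0.0642 0.2031]
(530, 325) [0.5792 0.0571 0.1906]
(600, 3) [0.6014 0.2216 0.1908]
(522, 2) [0.5638 0.2206 0.1873]
(390, 280) [0.5029 0.098  0.2687]
(400, 268) [0.5068 0.1028 0.2691]
```

```bash
python3 -m pendant '[{"jaw":0,"linear":[3.5,0,0],"twist":0},{"jaw":0,"linear":[3.5,0,0],"twist":0},{"jaw":0,"linear":[3.5,0,0],"twist":0},{"jaw":0,"linear":[3.5,0,0],"twist":0},{"jaw":0,"linear":[2.4,0,0],"twist":0},{"jaw":0,"linear":[0,0,2.1],"twist":0},{"jaw":0,"linear":[0,0,2.1],"twist":0},{"jaw":0,"linear":[0,0,0],"twist":0},{"jaw":0,"linear":[0,0,0],"twist":0},{"jaw":0,"linear":[0,0,0],"twist":0}]'
```

```text
time: 21.27
position: [0.5054, 0.2333, 0.2536]
tool_rot: [0.7, 0.714, 0.0, 0.0]
ft_force: [-0.4, 0.3, -1.5]
grip_width: 0.0118
grip_force: 30.0
```

```bash
python3 -m pendant '[{"jaw":0,"linear":[0,2.4,0],"twist":0},{"jaw":0,"linear":[-0.2,2.5,0],"twist":0},{"jaw":0,"linear":[0,2.5,0],"twist":0},{"jaw":0,"linear":[0,2,0],"twist":0},{"jaw":0,"linear":[0,0,0],"twist":0},{"jaw":0,"linear":[0,0,0],"twist":0},{"jaw":0,"linear":[0,0,1.5],"twist":0},{"jaw":0,"linear":[0,0,1],"twist":0},{"jaw":0,"linear":[0,0,0.3],"twist":0},{"jaw":0,"linear":[0,0,0],"twist":0},{"jaw":0,"linear":[0,0,0],"twist":0}]'
```

```text
time: 22.18
position: [0.5981, 0.2343, 0.2251]
tool_rot: [0.699, 0.715, -0.0, -0.0]
ft_force: [0.1, -0.5, -1.4]
grip_width: 0.0116
grip_force: 30.0
```

```bash
python3 -m pendant '[{"jaw":0,"linear":[0,0,0.2],"twist":0},{"jaw":0,"linear":[0,0,0],"twist":0}]';python3 -m pendant '[{"jaw":0,"linear":[0,0,0.2],"twist":0},{"jaw":0,"linear":[0,0,0],"twist":0},{"jaw":0,"linear":[0,0,0],"twist":0}]'
```

```text
time: 22.35
position: [0.5986, 0.2345, 0.2234]
tool_rot: [0.699, 0.715, 0.0, 0.0]
ft_force: [0.2, -0.7, -2.9]
grip_width: 0.012
grip_force: 30.0
time: 22.6
position: [0.5988, 0.2345, 0.2229]
tool_rot: [0.699, 0.715, 0.001, 0.001]
ft_force: [-2.3, -1.2, 5.6]
grip_width: 0.0117
grip_force: 30.0
```

```bash
python3 -m pendant '[{"jaw":0.4,"linear":[0,0,0],"twist":0},{"jaw":0.4,"linear":[0,0,0],"twist":0},{"jaw":0.4,"linear":[0,0,0],"twist":0},{"jaw":0.4,"linear":[0,0,0],"twist":0},{"jaw":0.4,"linear":[0,0,-1],"twist":0},{"jaw":0.4,"linear":[0,0,-3],"twist":0},{"jaw":0.5,"linear":[0,0,-3],"twist":0},{"jaw":0.5,"linear":[0,0,-1],"twist":0},{"jaw":0.5,"linear":[-3.5,-2,0],"twist":0},{"jaw":0.5,"linear":[-3.5,-2,0],"twist":0},{"jaw":0.5,"linear":[-3.5,-2,0],"twist":0},{"jaw":0.5,"linear":[0,0,0],"twist":0}]'
python3 - <<'E'
from bk import *
c=shot("top"); np.savez("top9.npz",**c); bk("top9.npz",(520,310,600,380))
c=shot("wrist"); np.savez("wrist9.npz",**c); cv2.imwrite("pics/wrist9.png",cv2.resize(c["color"],(800,600))); o=robot.get_obs();print(o["position"])
bk("wrist9.npz",(400,0,800,330),.0875)
E
```

```text
time: 23.6
position: [0.5365, 0.1234, 0.3006]
tool_rot: [0.7, 0.714, -0.003, -0.001]
ft_force: [-0.8, 0.2, -0.2]
grip_width: 0.0436
grip_force: 0.0
bar 60 [ 0.4997 -0.3863  0.1098] [ 503.6 -401.5] [19.4 67. ] 20.8
plate 24 [ 0.5038 -0.4001  0.1557] [ 503.4 -399.4] [11.4 21.5] 21.9
[0.54048836 0.12703192 0.30140463]
bar 9039 [0.6197 0.2093 0.1909] [608.2 191.5] [ 95.8 163.4] 0.9
plate 811 [0.5967 0.2344 0.2443] [598.  234.5] [12.8 24.8] 2.0
```

View pics/wrist9.png

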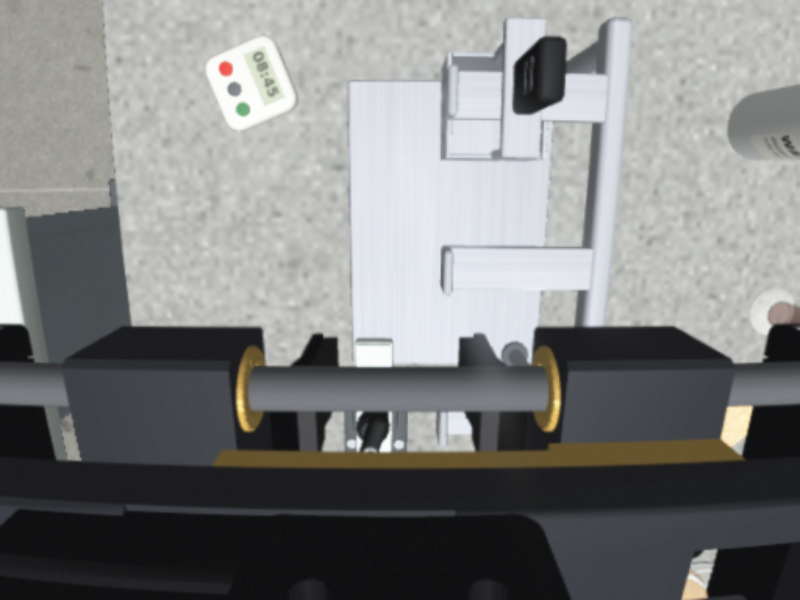

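Basket hangs on hook2, with its grip plate at (540,75) and bail across the hook. Next is the second grey basket, at (0.5035, -0.4005) with yaw about 21°.

```bash
python3 -m pendant '[{"jaw":0.5,"linear":[-3.6,-0.33,0],"twist":0},{"jaw":0.5,"linear":[-3.6,-0.33,0],"twist":0},{"jaw":0.5,"linear":[-3.6,-0.33,0],"twist":0},{"jaw":0.5,"linear":[-3.6,-0.33,0],"twist":0},{"jaw":0.5,"linear":[-3.6,-0.33,0],"twist":0},{"jaw":0.5,"linear":[-3.6,-0.33,0],"twist":0},{"jaw":0.5,"linear":[-3.6,-0.33,0],"twist":0},{"jaw":0.5,"linear":[-3.6,-0.33,0],"twist":0},{"jaw":0.5,"linear":[-3.6,-0.33,0],"twist":0},{"jaw":0.5,"linear":[-3.6,-0.33,0],"twist":0},{"jaw":0.5,"linear":[-3.6,-0.33,0],"twist":0},{"jaw":0.5,"linear":[-3.6,-0.33,0],"twist":0}]'
python3 -m pendant '[{"jaw":0.5,"linear":[-3.15,-0.3,0],"twist":0},{"jaw":0.5,"linear":[-3.15,-0.3,0],"twist":0},{"jaw":0.5,"linear":[-3.15,-0.3,0],"twist":0},{"jaw":0.5,"linear":[0,0,0],"twist":-6.6},{"jaw":0.5,"linear":[0,0,0],"twist":-6.6},{"jaw":0.5,"linear":[0,0,0],"twist":-6.6},{"jaw":0.5,"linear":[0,0,2],"twist":0},{"jaw":0.5,"linear":[0,0,2],"twist":0},{"jaw":0.5,"linear":[0,0,0],"twist":0},{"jaw":0.5,"linear":[0,0,0],"twist":0},{"jaw":0.5,"linear":[0,0,0],"twist":0}]'
python3 - <<'E'
from h import *
o=robot.get_obs(); p=o["position"]; q=o["tool_rot"]; yaw=2*np.arctan2(q[1],q[0]); d=(np.array([.5035,-.4005])-p[:2])*100
print(p,np.degrees(yaw),"tool dx,dy cm",d@[np.cos(yaw),np.sin(yaw)],d@[np.sin(yaw),-np.cos(yaw)])
from bk import *
c=shot("wrist"); np.savez("w10.npz",**c); bk("w10.npz",(300,300,500,470))
E
```

```text
time: 24.7
position: [0.5122, -0.3062, 0.301]
tool_rot: [0.699, 0.715, 0.0, 0.001]
ft_force: [1.1, 0.2, -0.3]
grip_width: 0.0431
grip_force: 0.0
time: 25.62
position: [0.5052, -0.3996, 0.2617]
tool_rot: [0.566, 0.825, -0.0, 0.001]
ft_force: [-0.1, -0.3, -0.0]
grip_width: 0.0436
grip_force: 0.0
[ 0.50516231 -0.39962782  0.2616527 ] 111.12178382996376 tool dx,dy cm -0.021456627510138326 -0.1864923018525193
bar 511 [ 0.5188 -0.5159  0.1098] [ 517.5 -468.7] [ 66.7 111.8] 19.1
plate 114 [ 0.5066 -0.4064  0.157 ] [ 505.4 -406.4] [ 9.4 11.1] 21.3
```

```bash
python3 -m pendant '[{"jaw":0.5,"linear":[0,-0.2,3.5],"twist":0},{"jaw":0.5,"linear":[0,0,3.5],"twist":0},{"jaw":0.5,"linear":[0,0,3.3],"twist":0},{"jaw":0.5,"linear":[0,0,2.3],"twist":0},{"jaw":0.5,"linear":[0,0,0],"twist":0},{"jaw":0.5,"linear":[0,0,0],"twist":0},{"jaw":0,"linear":[0,0,0],"twist":0},{"jaw":0,"linear":[0,0,0],"twist":0},{"jaw":0,"linear":[0,0,0],"twist":0},{"jaw":0,"linear":[0,0,0],"twist":0},{"jaw":0,"linear":[0,0,0],"twist":0},{"jaw":0,"linear":[0,0,0],"twist":0}]' 30
python3 -m pendant '[{"jaw":0,"linear":[0,0,0],"twist":0},{"jaw":0,"linear":[0,0,0],"twist":0},{"jaw":0,"linear":[0,0,-1],"twist":0},{"jaw":0,"linear":[0,0,-3],"twist":0},{"jaw":0,"linear":[0,0,-3.5],"twist":0},{"jaw":0,"linear":[0,0,-3.5],"twist":0},{"jaw":0,"linear":[0,0,-3.5],"twist":0},{"jaw":0,"linear":[0,0,-1.9],"twist":0},{"jaw":0,"linear":[0,0,0],"twist":6.6},{"jaw":0,"linear":[0,0,0],"twist":6.6},{"jaw":0,"linear":[0,0,0],"twist":6.6},{"jaw":0,"linear":[0,0,0],"twist":0}]'
```

```text
time: 26.67
position: [0.5024, -0.4003, 0.1357]
tool_rot: [0.566, 0.824, -0.0, 0.001]
ft_force: [2.1, -0.7, -1.6]
grip_width: 0.012
grip_force: 30.2
time: 27.67
position: [0.5015, -0.3997, 0.299]
tool_rot: [0.7, 0.714, -0.0, -0.001]
ft_force: [-0.6, -0.2, -1.3]
grip_width: 0.0117
grip_force: 29.9
```

```bash
python3 -m pendant '[{"jaw":0,"linear":[0,0,-2],"twist":0},{"jaw":0,"linear":[2,0,-1],"twist":0},{"jaw":0,"linear":[3.5,0.1,0],"twist":0},{"jaw":0,"linear":[3.5,0.1,0],"twist":0},{"jaw":0,"linear":[3.5,0.1,0],"twist":0},{"jaw":0,"linear":[3.5,0.1,0],"twist":0},{"jaw":0,"linear":[3.5,0.1,0],"twist":0},{"jaw":0,"linear":[3.5,0.1,0],"twist":0},{"jaw":0,"linear":[3.5,0.1,0],"twist":0},{"jaw":0,"linear":[3.5,0.1,0],"twist":0},{"jaw":0,"linear":[3.5,0.1,0],"twist":0},{"jaw":0,"linear":[3.5,0.1,0],"twist":0}]'
python3 -m pendant '[{"jaw":0,"linear":[3.5,0.1,0],"twist":0},{"jaw":0,"linear":[3.5,0.1,0],"twist":0},{"jaw":0,"linear":[3.5,0.1,0],"twist":0},{"jaw":0,"linear":[3.5,0.1,0],"twist":0},{"jaw":0,"linear":[2.3,0,0],"twist":0},{"jaw":0,"linear":[1,0,0],"twist":0},{"jaw":0,"linear":[0,0,2.5],"twist":0},{"jaw":0,"linear":[0,0,2.5],"twist":0},{"jaw":0,"linear":[0,0,2.4],"twist":0},{"jaw":0,"linear":[0,0,0],"twist":0},{"jaw":0,"linear":[0,0,0],"twist":0},{"jaw":0,"linear":[0,0,0],"twist":0}]'
```

```text
time: 28.67
position: [0.503, -0.0283, 0.3289]
tool_rot: [0.698, 0.716, -0.0, -0.0]
ft_force: [1.8, -0.0, -1.5]
grip_width: 0.0117
grip_force: 29.9
time: 29.67
position: [0.505, 0.1426, 0.256]
tool_rot: [0.699, 0.715, 0.001, 0.001]
ft_force: [0.6, -0.0, -1.9]
grip_width: 0.0115
grip_force: 29.9
```

```bash
python3 -m pendant '[{"jaw":0,"linear":[0,2.4,0],"twist":0},{"jaw":0,"linear":[-0.1,2.5,0],"twist":0},{"jaw":0,"linear":[0,2.5,0],"twist":0},{"jaw":0,"linear":[0,2.1,0],"twist":0},{"jaw":0,"linear":[0,0,0],"twist":0},{"jaw":0,"linear":[0,0,0],"twist":0},{"jaw":0,"linear":[0,0,1.5],"twist":0},{"jaw":0,"linear":[0,0,1.2],"twist":0},{"jaw":0,"linear":[0,0,0.3],"twist":0},{"jaw":0,"linear":[0,0,0],"twist":0},{"jaw":0,"linear":[0,0,0],"twist":0}]'
python3 -m pendant '[{"jaw":0,"linear":[0,0,0.2],"twist":0},{"jaw":0,"linear":[0,0,0],"twist":0},{"jaw":0,"linear":[0,0,0],"twist":0}]'
```

```text
time: 30.58
position: [0.5988, 0.1442, 0.2258]
tool_rot: [0.699, 0.715, 0.0, 0.0]
ft_force: [-0.2, 0.8, -1.4]
grip_width: 0.0118
grip_force: 30.0
time: 30.83
position: [0.5992, 0.1442, 0.2235]
tool_rot: [0.699, 0.715, 0.0, 0.0]
ft_force: [0.5, -0.1, -2.1]
grip_width: 0.0119
grip_force: 30.0
```

```bash
python3 -m pendant '[{"jaw":0,"linear":[0,0,0.2],"twist":0},{"jaw":0,"linear":[0,0,0],"twist":0},{"jaw":0,"linear":[0,0,0],"twist":0}]'
python3 -m pendant '[{"jaw":0.4,"linear":[0,0,0],"twist":0},{"jaw":0.4,"linear":[0,0,0],"twist":0},{"jaw":0.4,"linear":[0,0,0],"twist":0},{"jaw":0.4,"linear":[0,0,0],"twist":0},{"jaw":0.4,"linear":[0,0,-1],"twist":0},{"jaw":0.4,"linear":[0,0,-3],"twist":0},{"jaw":0.5,"linear":[0,0,-3],"twist":0},{"jaw":0.5,"linear":[0,0,-1],"twist":0},{"jaw":0.5,"linear":[-3.5,-2,0],"twist":0},{"jaw":0.5,"linear":[-3.5,-2,0],"twist":0},{"jaw":0.5,"linear":[-3.5,-2,0],"twist":0},{"jaw":0.5,"linear":[0,0,0],"twist":0}]'
python3 -m pendant '[{"jaw":0.5,"linear":[0,0,0],"twist":0},{"jaw":0.5,"linear":[0,0,0],"twist":0}]'
python3 - <<'E'
from h import *
a=shot("wrist")["color"]; b=shot("side"); np.savez("side11.npz",**b)
top=shot("top"); np.savez("top11.npz",**top)
crop=b["color"][170:260,150:380]
cv2.imwrite("pics/fin.png",np.vstack([cv2.resize(a,(400,300)),cv2.resize(crop,(400,157*1),interpolation=cv2.INTER_CUBIC)]))
W,_=pts(top); Z=W[...,2]
for y in (.144,.234): 
    m=(abs(W[...,1]-y)<.02)&(abs(W[...,0]-.6)<.03)&(Z>.23); print(y,np.nanmedian(W[m],0),m.sum())
W,_=pts(b); s=b["color"].astype(int)
E
```

```text
time: 31.08
position: [0.5994, 0.1442, 0.2229]
tool_rot: [0.699, 0.715, 0.001, 0.001]
ft_force: [-0.7, -0.4, 5.6]
grip_width: 0.0119
grip_force: 30.0
time: 32.08
position: [0.5378, 0.0332, 0.3009]
tool_rot: [0.701, 0.713, -0.003, -0.0]
ft_force: [-0.6, -0.1, -0.1]
grip_width: 0.043
grip_force: 0.0
time: 32.25
position: [0.5418, 0.0379, 0.3013]
tool_rot: [0.7, 0.715, 0.001, 0.0]
ft_force: [0.6, -0.1, -0.0]
grip_width: 0.0435
grip_force: 0.0
0.144 [nan nan nan] 0
0.234 [0.59600887 0.23129415 0.24291996] 28
  return np.nanmean(a, axis, out=out, keepdims=keepdims)
```

View pics/fin.png

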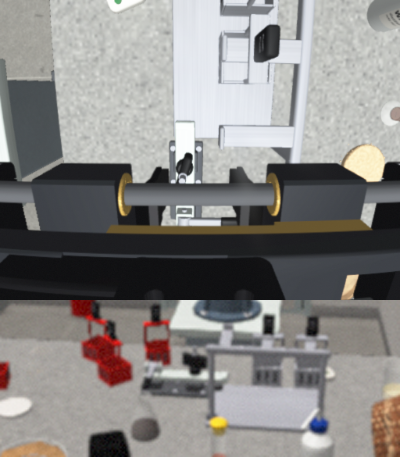

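Both grey baskets hang upright: the wrist view has one plate at (265,42), and the side view shows both at (268,350) and (312,350). The remaining baskets are all red, and the arm is clear. Handing in.

```bash
python3 -c "
from rig import robot; print(robot.hand_in())"
```

```text
the job is handed in; nothing more can be done
None
```

I handed the job in, but the judge returned no verdict: the clamp is opened, its nut turned to the stop and its lever closed again, and both grey baskets hang on the middle and `hook2` hooks with the red look-alikes untouched. The pad travel was not measured directly.

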